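Queue steel slices for hardness testing by diameter

TASK

Line up the four round steel slices on the four rubber pads of the strip in order of diameter for hardness testing: the widest on the pad next to the tall post, then the next widest, down to the narrowest on the pad farthest from the post. Leave each standing upright in the middle of its pad, bright face up, and do not move or tip the little square wooden indenter case.

Things in the scene. Friction and masses are not known exactly. Their poses are not given: they have to be found in the camera images.
- slice_a: Widest of four loose upright slices of round steel bar: diameter 53 mm, height 30 mm, dark mill scale round the side, bright ground upper face. Origin at the centre of its underside, z up along its axis. It starts on the bench.
- slice_b: Second widest of four loose upright slices of round steel bar: diameter 44 mm, height 40 mm, dark mill scale round the side, bright ground upper face. Origin at the centre of its underside, z up along its axis. It starts on the bench.
- slice_c: Third widest of four loose upright slices of round steel bar: diameter 35 mm, height 32 mm, dark mill scale round the side, bright ground upper face. Origin at the centre of its underside, z up along its axis. It starts on the bench.
- slice_d: Narrowest of four loose upright slices of round steel bar: diameter 26 mm, height 38 mm, dark mill scale round the side, bright ground upper face. Origin at the centre of its underside, z up along its axis. It starts on the bench.
- pad1: Black round rubber pad, diameter 60 mm, 3 mm thick, fixed on a flat aluminium strip (76 x 400 mm, 10 mm thick, fixed to the bench): outer pad at the strip's +y end. The four pads lie in a row at 75 mm spacing. Origin at the centre of its underside, on the strip's upper face; slices rest 3 mm above it. x points across the strip away from the robot, y along the row, z up.
- pad2: Black round rubber pad, diameter 60 mm, 3 mm thick, fixed on a flat aluminium strip (76 x 400 mm, 10 mm thick, fixed to the bench): second pad from the +y end. The four pads lie in a row at 75 mm spacing. Origin at the centre of its underside, on the strip's upper face; slices rest 3 mm above it. x points across the strip away from the robot, y along the row, z up.
- pad3: Black round rubber pad, diameter 60 mm, 3 mm thick, fixed on a flat aluminium strip (76 x 400 mm, 10 mm thick, fixed to the bench): third pad from the +y end. The four pads lie in a row at 75 mm spacing. Origin at the centre of its underside, on the strip's upper face; slices rest 3 mm above it. x points across the strip away from the robot, y along the row, z up.
- pad4: Black round rubber pad, diameter 60 mm, 3 mm thick, fixed on a flat aluminium strip (76 x 400 mm, 10 mm thick, fixed to the bench): outer pad at the strip's -y end. The four pads lie in a row at 75 mm spacing. Origin at the centre of its underside, on the strip's upper face; slices rest 3 mm above it. x points across the strip away from the robot, y along the row, z up.
- post: The tall dark square post, 24 x 24 mm, 55 mm tall with its small round steel cap, fixed on one end of the strip, in line with the row, 67.5 mm from the centre of the nearest pad; it may be at either end (the other end has only a flat 6 mm high aluminium plate). Origin at the centre of its underside, on the strip's upper face.
- case: Bystander: small loose square wooden indenter case, 50 x 50 mm, 32 mm tall, standing on the bench to one side of the strip. Origin at the centre of its underside.
Mind the look-alikes: they are no part of the job. Leave any purple look-alike of the slice_a alone.

How it is judged:
By the outcome, as a careful person would: the job done as asked, in the order asked, and still so for the second after the job is handed in, with the robot touching nothing.
It also fails if it takes over 96 s, if anything falls off the work surface, if the arm or the gripper's body presses on something with over 40 N, if the wrist force passes 120 N, or if a joint passes its speed limit or range.

ROBOT

A 6-joint arm with a two-finger parallel gripper is mounted at the origin on the work surface. World frame = base frame: x ahead of the robot, y to its left, z up, the work surface at z = 0. Lengths are in m, angles in rad, forces in N, time in s.
With the tool pointing down it reaches from about 0.35 to 0.775 m from the base axis. Payload 7.3 kg.
Tool frame: the origin (TCP) lies at the very end of the fingers, on their centre line; the grasp point (between the pads) lies behind it (r.tcp_to_grasp is the z of the grasp point in the tool frame, in m); z points along the fingers, y is the line along which they close (so a half turn about z gives the same grasp; the last joint's range is limited). The gripper opens to 92 mm and grips with 3 to 60 N. Pads are 19 mm wide; open, the fingers measure 130 mm over their backs; the gripper's body (75 mm by 190 mm) begins 47 mm behind the grasp point.
Start: joints at [-1.389, 0.342, 1.524, -0, 1.275, -0.146], TCP at [0.169, -0.497, 0.227] pointing down, gripper open.
Joint ranges: [-2.53, 2.53], [-0.77, 2.02], [0.04, 2.7], [-1, 4.14], [0.28, 2.66], [-3.11, 3.11]. Speed limits (rad/s): [2.57, 2.57, 3.14, 3.14, 3.14, 3.14].

INTERFACE

Orientations are given as a unit quaternion [x, y, z, w].
In Python, from rig import r gives the robot as it stands. The module is installed in compiled form; this text tells all that it offers.
- The arm moves only by the tool move_arm, never from a script. Its argument "commands" is a list of rows, each a list of 7 numbers: the shift along the tool's x, y, z in parts of the range, where 1.0 means 0.8 m, then the turn, a rotation vector about the tool's x, y, z in a scale on which 1.0 is 2 rad, then the opening, from -1 (shut) to 1 (fully open). In form: [[tx, ty, tz, ax, ay, az, jaw], ...]. A call has 1 to 20 rows; each row is the pose to reach, as a shift and turn from the pose commanded when the call began, along the tool's axes at that moment; what a row does not reach only later rows make up. A row lasts 1/12 s, in which the tool goes at most 41.7 mm and 7.16 degrees, less where a joint would pass 70% of its speed; a pose out of reach is approached as far as the arm can. No shift or turn number may pass 1 either way. A call with a gripper value outside its range is refused whole. The fingers move at their own pace and stop on an object; the grip force is fixed at half the most. Time passes only in rows, so rows that repeat a pose let the fingers close. It gives the time, the measured TCP pose, the force, the opening and the grip force at its end, in the units of the state.
- r.state(): the state, without advancing time (a new reading comes with each control period).
- r.read_camera(name): name is "side" or "top"; returns a dict with "color" (480x640x3 uint8, red, green, blue), "fx", "fy", "cx", "cy" (pixels), "k1" (the pictures are not rectified: a ray, as slopes to the right and down, at radius r is drawn at 1 + k1 r^2 times it, then the intrinsics apply), "rvec" (rotation vector, rad) and "tvec" (3), from world to camera coordinates, as OpenCV has them. Camera axes: x right, y down, z forward; pixel columns grow to the right and rows downward; lengths in m; the calibration is good to about 2 mm. A picture is of the moment at which its call begins. There is no depth.
- r.finish_job(): hands the job in; it is judged then, once.
Trained networks look in the newest picture that a camera, given by its name, has taken for a name from the list of things; names that differ only in an ending like _2 or _b are one class to them, and where a whole thing is asked for, a point or a joint stands for the part that bears it (a point fixed in the world has none). Each returns a list of dicts, best first, with "score" (0 to 1); they miss things now and then, are a little off and sometimes report something else, mostly with a low value. They report only what shows in the picture. A call takes as long as a camera call. They do not tell look-alikes from the thing itself.
- r.look_for(camera, thing): "point" ([x, y, z] in m, in world coordinates, good to about 4 mm: the middle of the surface that is visible of it).
- r.cut_out(camera, thing): "region" (480x640 bool, what is visible of it).
The state is a dict: "time": time; "joint_pos": joint angles; "joint_velocities": joint speeds; "joint_efforts": joint torques, N m; "position": TCP position; "tcp_rot": TCP orientation; "wrist_force": force on the tool from outside, world axes, zero at the start; "torque": the same for the moment, N m; "finger_gap": finger opening in m; "gripper_force": force on a finger pad.
Only numpy, scipy, OpenCV 4.12 (cv2) and the standard library are available. Lean on these libraries where they do the work, as an engineer would, in place of code of your own. Each camera call takes 0.05 s, during which the arm holds its last target. There are 200 camera calls.

## Working session

There is one attempt and no reset: what is moved stays moved. The work goes in short steps, Python scripts to look and compute and a tool call to move; the robot and the scene stay as the last step left them, time stands still between calls to the robot, and variables do not carry over. Pictures are saved under pics/ and viewed, at most 14 in all, crops included, and the job is handed in when it is done.

Besides the shell and the picture viewer there is one more tool, called by a JSON object that holds its "name" and its "arguments". move_arm: Moves the arm, as the interface text tells. Its arguments: {"type":"object","properties":{"commands":{"type":"array","items":{"type":"array","items":{"type":"number"}}}},"required":["commands"]}

```bash
mkdir -p pics
cat > h.py <<'E'
import numpy as np, cv2
from rig import r
def save(cam,name):
    c=r.read_camera(cam); cv2.imwrite('pics/'+name,c['color'][:,:,::-1]); return c
def ray(c,uv):
    K=np.array([[c['fx'],0,c['cx']],[0,c['fy'],c['cy']],[0,0,1]])
    p=cv2.undistortPoints(np.array([[uv]],float),K,np.array([c['k1'],0,0,0,0.]))[0,0]
    R=cv2.Rodrigues(np.array(c['rvec'],float))[0]; t=np.array(c['tvec'],float)
    return -R.T@t, R.T@np.array([p[0],p[1],1])
def onz(c,uv,z):
    o,d=ray(c,uv); return o+d*(z-o[2])/d[2]
def tri(ca,ua,cb,ub):
    o1,d1=ray(ca,ua);o2,d2=ray(cb,ub)
    A=np.stack([d1,-d2],1); s=np.linalg.lstsq(A,o2-o1,rcond=None)[0]
    p,q=o1+d1*s[0],o2+d2*s[1]; return (p+q)/2,np.linalg.norm(p-q)
def proj(c,P):
    K=np.array([[c['fx'],0,c['cx']],[0,c['fy'],c['cy']],[0,0,1]])
    return cv2.projectPoints(np.array(P,float).reshape(-1,3),np.array(c['rvec'],float),np.array(c['tvec'],float),K,np.array([c['k1'],0,0,0,0.]))[0][:,0]
E
python3 - <<'E'
from h import *
ct=save('top','t0.png');cs=save('side','s0.png')
for cam in('top','side'):
    for n in['slice_a','slice_b','slice_c','slice_d','pad1','pad2','pad3','pad4','post','case']:
        for d in r.look_for(cam,n)[:5]: print(cam,n,np.round(d['point'],3),round(d['score'],2),proj(ct if cam=='top' else cs,d['point'])[0].round())
for c in(ct,cs):print({k:np.round(v,4) for k,v in c.items() if k!='color'}, ray(c,(320,240))[0])
s=r.state();print(s['time'],s['position'],s['tcp_rot'],s['finger_gap'],r.tcp_to_grasp)
E
```

```text
top slice_a [0.425 0.079 0.039] 0.87 [286. 269.]
top slice_a [ 0.45  -0.063  0.031] 0.84 [353. 263.]
top slice_a [ 0.354 -0.05   0.029] 0.82 [344. 307.]
top slice_a [ 0.426 -0.242  0.035] 0.49 [437. 281.]
top slice_a [0.46  0.231 0.04 ] 0.49 [217. 246.]
top slice_b [0.425 0.079 0.039] 0.87 [286. 269.]
top slice_b [ 0.45  -0.063  0.031] 0.84 [353. 263.]
top slice_b [ 0.354 -0.05   0.029] 0.82 [344. 307.]
top slice_b [ 0.426 -0.242  0.035] 0.49 [437. 281.]
top slice_b [0.46  0.231 0.04 ] 0.49 [217. 246.]
top slice_c [0.425 0.079 0.039] 0.87 [286. 269.]
top slice_c [ 0.45  -0.063  0.031] 0.84 [353. 263.]
top slice_c [ 0.354 -0.05   0.029] 0.82 [344. 307.]
top slice_c [ 0.426 -0.242  0.035] 0.49 [437. 281.]
top slice_c [0.46  0.231 0.04 ] 0.49 [217. 246.]
top slice_d [0.425 0.079 0.039] 0.87 [286. 269.]
top slice_d [ 0.45  -0.063  0.031] 0.84 [353. 263.]
top slice_d [ 0.354 -0.05   0.029] 0.82 [344. 307.]
top slice_d [ 0.426 -0.242  0.035] 0.49 [437. 281.]
top slice_d [0.46  0.231 0.04 ] 0.49 [217. 246.]
top pad1 [0.656 0.038 0.011] 0.97 [315. 171.]
top pad1 [ 0.643 -0.038  0.014] 0.94 [
[... 2687 characters left out ...]
.547 -0.34   0.029] 0.55 [388. 178.]
{'fx': np.float64(585.6848), 'fy': np.float64(585.6848), 'cx': np.float64(320.6304), 'cy': np.float64(232.6792), 'k1': np.float64(-0.0907), 'rvec': array([ 2.1923, -2.0185,  0.2034]), 'tvec': array([-0.03  ,  0.5053,  1.1942])} [ 0.25248887 -0.01517831  1.27216875]
{'fx': np.float64(487.7998), 'fy': np.float64(487.7998), 'cx': np.float64(321.3619), 'cy': np.float64(239.133), 'k1': np.float64(-0.0964), 'rvec': array([ 0.8459, -2.3952,  1.2756]), 'tvec': array([0.3879, 0.2109, 0.7657])} [-0.01109693  0.64924246  0.59965043]
1.1 [ 0.16905364 -0.49706502  0.22675294] [ 9.86595927e-01  1.63182332e-01 -7.34653589e-07  5.05078620e-05] 0.09153811531936291 -0.0188
```

View pics/t0.png

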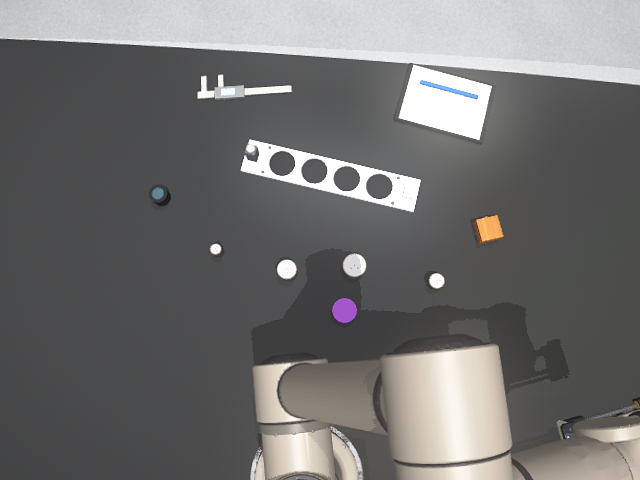

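View pics/s0.png

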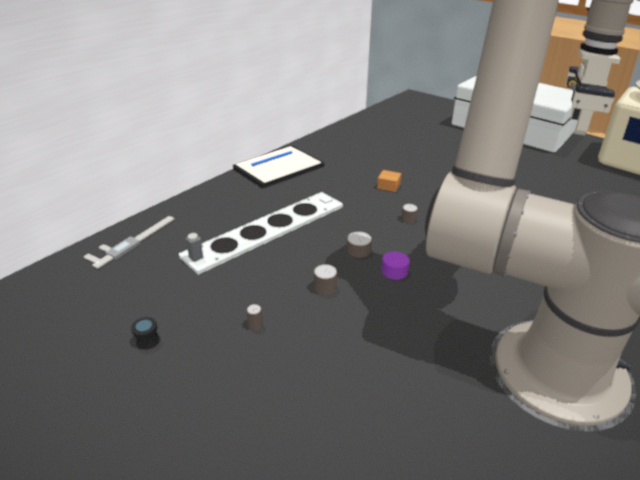

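The post is at the +y end (top view px 249,151), so pad1 is next to it. The candidates for slice_a in the top view are a grey-scaled disc at (354,264) and a purple one at (344,310). Only the grey one fits, since purple is excluded. b is at (286,269), c at (436,281) and d at (216,249). Next I'll measure precisely and make a confirming crop.

```bash
cat > m.py <<'E'
from h import *
def face(c,cam,near,thr,name='slice_a'):
    """centroid of bright part of region closest to pixel near, plus size"""
    g=c['color'].astype(int)
    best=min(r.cut_out(cam,name),key=lambda d:np.hypot(*(np.argwhere(d['region']).mean(0)[::-1]-near)))
    m=best['region'] if thr is None else best['region']&(g.min(2)>thr)
    n,l,st,ce=cv2.connectedComponentsWithStats(m.astype(np.uint8))
    k=1+np.argmax(st[1:,4]); return ce[k],st[k]
E
python3 - <<'E'
from m import *
ct=r.read_camera('top');cs=r.read_camera('side')
crop=np.concatenate([cv2.resize(ct['color'][225:345,195:465],None,fx=2.9,fy=2.5),],0)
crop2=cv2.resize(cs['color'][190:340,230:430],(400,300),interpolation=cv2.INTER_CUBIC)
w=np.zeros((600,800,3),np.uint8);w[:300,:783]=crop;w[300:,:400]=crop2
cv2.imwrite('pics/crop.png',w[:,:,::-1])
for n,pt,ps,h in[('a',(354,264),(358,243),.03),('b',(286,269),(323,280),.04),('c',(436,281),(409,213),.032),('d',(216,249),(253,314),.038)]:
    for th in (110,):
        u,su=face(ct,'top',pt,th);v,sv=face(cs,'side',ps,th)
        X,e=tri(ct,u,cs,v)
        print(n,u.round(1),su,v.round(1),sv,'tri',X.round(4),round(e,4),'top@h',onz(ct,u,h)[:2].round(4),'side@h',onz(cs,v,h)[:2].round(4))
P=[]
for k,(pt,ps) in enumerate([((282,162),(224,245)),((315,171),(252,232)),((347,178),(280,218)),((378,185),(304,209))]):
    u,su=face(ct,'top',pt,None,'pad1');v,sv=face(cs,'side',ps,None,'pad1')
    X,e=tri(ct,u,cs,v);P.append(onz(ct,u,.013))
    print('pad',k+1,u.round(1),su,v.round(1),sv,X.round(4),round(e,4),'top',onz(ct,u,.013)[:2].round(4),'side',onz(cs,v,.013)[:2].round(4))
print(np.linalg.norm(np.diff(P,axis=0),axis=1))
E
```

```text
a [354.1 264.9] [343 253  24  24 434] [359.  238.1] [348 231  24  15 273] tri [ 0.4467 -0.0649  0.0301] 0.001 top@h [ 0.4463 -0.0652] side@h [ 0.4473 -0.0649]
b [354.1 264.9] [343 253  24  24 434] [325.  271.7] [314 265  23  14 252] tri [ 0.489  -0.0537 -0.0788] 0.0601 top@h [ 0.4447 -0.0648] side@h [0.4243 0.0799]
c [436.4 280.3] [429 273  16  16 189] [409.3 207.7] [403 204  14   8  85] tri [ 0.428  -0.2425  0.0306] 0.0016 top@h [ 0.4271 -0.2426] side@h [ 0.4277 -0.2401]
d [215.1 248.7] [210 244  11  11  99] [253.6 308.7] [247 304  14  11 120] tri [0.4556 0.2352 0.0384] 0.0005 top@h [0.4554 0.2352] side@h [0.4561 0.2351]
pad 1 [281.5 162.7] [269 150  26  26 529] [223.4 245.1] [210 237  28  17 381] [0.6691 0.1144 0.0099] 0.0005 top [0.6678 0.114 ] side [0.6657 0.1173]
pad 2 [313.8 170.1] [301 158  27  25 528] [252.9 232.3] [240 225  27  16 335] [0.6568 0.0398 0.0098] 0.0009 top [0.6561 0.0399] side [0.6526 0.043 ]
pad 3 [346.5 177.3] [334 166  26  24 495] [279.4 220.4] [267 215  26  12 263] [ 0.6464 -0.0349  0.0088] 0.0005 top [ 0.6453 -0.0347] side [ 0.6414 -0.03  ]
pad 4 [378.8 185.8] [366 173  27  27 550] [304.5 209.3] [293 203  24  14 247] [ 0.6329 -0.1084  0.0094] 0.0005 top [ 0.6316 -0.1083] side [ 0.6293 -0.1038]
[0.07497856 0.07535602 0.07485428]
```

View pics/crop.png

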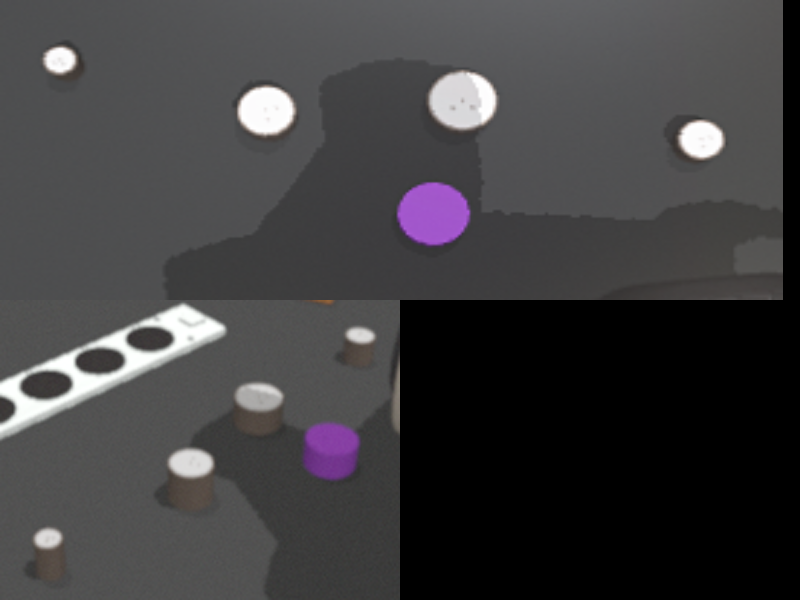

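The crop confirms that the grey 53 mm disc is slice_a and the purple disc is the look-alike beside it. I'll refine slice_b and the pads with plain thresholds.

```bash
cat > f.py <<'E'
from h import *
def blob(c,uv,w,f):
    g=c['color'].min(2).astype(float); x,y=map(int,uv)
    p=cv2.resize(g[y-w:y+w,x-w:x+w],None,fx=8,fy=8,interpolation=cv2.INTER_CUBIC)
    n,l,st,ce=cv2.connectedComponentsWithStats(f(p).astype(np.uint8))
    k=l[w*8,w*8]; return (ce[k]-3.5)/8+[x-w,y-w], st[k][2:4]/8
E
python3 - <<'E'
from f import *
ct=r.read_camera('top');cs=r.read_camera('side')
for n,pt,ps,h in[('a',(354,267),(357,239),.03),('b',(286,269),(325,272),.04),('c',(436,281),(409,208),.032),('d',(216,249),(254,309),.038)]:
    u,s=blob(ct,pt,20,lambda p:p>110);v,q=blob(cs,ps,18,lambda p:p>110);X,e=tri(ct,u,cs,v)
    print(n,u.round(1),s,q,X.round(4),round(e,4),onz(ct,u,h).round(4))
P=[]
for pt,ps in [((282,162),(224,245)),((315,171),(252,232)),((347,178),(280,218)),((378,185),(304,209))]:
    u,s=blob(ct,pt,22,lambda p:p<130);v,q=blob(cs,ps,18,lambda p:p<110);X,e=tri(ct,u,cs,v);P.append(onz(ct,u,.013))
    print('pad',u.round(1),s,q,X.round(4),round(e,4),P[-1].round(4))
P=np.array(P);i=np.array([-1.5,-.5,.5,1.5])
d=(i@P)/5; print('spacing',np.linalg.norm(d),'dir deg',np.degrees(np.arctan2(-d[1],-d[0])))
print((P.mean(0)+np.outer(i,d/np.linalg.norm(d)*.075)).round(4))
E
```

```text
a [354.2 264.7] [23.875 23.75 ] [24.25  14.625] [ 0.447  -0.0651  0.0305] 0.0008 [ 0.4467 -0.0653  0.03  ]
b [286.4 268.8] [20.375 20.125] [23.125 15.375] [0.4249 0.0783 0.0399] 0.001 [0.4244 0.078  0.04  ]
c [436.4 280.3] [16.125 15.75 ] [15.25  9.  ] [ 0.4274 -0.2424  0.0324] 0.0011 [ 0.427  -0.2427  0.032 ]
d [215.1 248.6] [11.625 11.125] [14.625 10.875] [0.4558 0.2352 0.0383] 0.0005 [0.4556 0.235  0.038 ]
pad [281.7 163. ] [25.25 24.5 ] [26.125 14.625] [0.6683 0.1138 0.0105] 0.0006 [0.6672 0.1134 0.013 ]
pad [313.9 170.6] [25.25  24.125] [25.125 13.625] [0.6563 0.0399 0.0105] 0.0008 [0.6552 0.0395 0.013 ]
pad [346.3 178.3] [25.875 24.375] [24.   12.25] [ 0.6443 -0.0341  0.0107] 0.0011 [ 0.643  -0.0344  0.013 ]
pad [378.8 186. ] [25.75 24.75] [22.75  11.375] [ 0.6323 -0.1081  0.0106] 0.001 [ 0.6311 -0.1082  0.013 ]
spacing 0.0748384343270668 dir deg 80.73736366230057
[[ 0.6672  0.1136  0.013 ]
 [ 0.6552  0.0396  0.013 ]
 [ 0.6431 -0.0344  0.013 ]
 [ 0.631  -0.1085  0.013 ]]
```

The rows are not in the units I measure in: shifts go in shares of 0.8 m and turns go in shares of 2 rad. I convert before sending: 0.402 m / 0.8 = 0.5025, -0.3194 m / 0.8 = -0.3993, -1.081 rad / 2 = -0.5405.

{"name": "move_arm", "arguments": {"commands": [[0.5025,-0.3993,0.1335,0,0,-0.5405,0.63],[0.5025,-0.3993,0.1335,0,0,-0.5405,0.63],[0.5025,-0.3993,0.1335,0,0,-0.5405,0.63],[0.5025,-0.3993,0.1335,0,0,-0.5405,0.63],[0.5025,-0.3993,0.1335,0,0,-0.5405,0.63],[0.5025,-0.3993,0.1335,0,0,-0.5405,0.63],[0.5025,-0.3993,0.1335,0,0,-0.5405,0.63],[0.5025,-0.3993,0.1335,0,0,-0.5405,0.63],[0.5025,-0.3993,0.1335,0,0,-0.5405,0.63],[0.5025,-0.3993,0.1335,0,0,-0.5405,0.63],[0.5025,-0.3993,0.1335,0,0,-0.5405,0.63],[0.5025,-0.3993,0.1335,0,0,-0.5405,0.63],[0.5025,-0.3993,0.1335,0,0,-0.5405,0.63],[0.5025,-0.3993,0.1335,0,0,-0.5405,0.63],[0.5025,-0.3993,0.1335,0,0,-0.5405,0.63],[0.5025,-0.3993,0.1335,0,0,-0.5405,0.63],[0.5025,-0.3993,0.1335,0,0,-0.5405,0.63],[0.5025,-0.3993,0.1335,0,0,-0.5405,0.63]]}}

```text
time: 3.6
position: [0.4466, -0.0663, 0.1202]
tcp_rot: [0.763, 0.647, 0.0, 0.0]
wrist_force: [-0.7, 0.5, -0.4]
finger_gap: 0.0747
gripper_force: 0.0
```

```bash
cat > d.py <<'E'
import sys
from h import *
from scipy.spatial.transform import Rotation as R
T=dict(a=(.4467,-.0653),b=(.4244,.078),c=(.427,-.2427),d=(.4556,.235),p1=(.6672,.1136),p2=(.6552,.0396),p3=(.6431,-.0344),p4=(.631,-.1085))
s=r.state();q=R.from_quat(s['tcp_rot'])
print('t',round(s['time'],2),np.round(s['position'],4),'gap',round(s['finger_gap'],4),s['gripper_force'],np.round(s['wrist_force'],1),'yaw',np.degrees(np.arctan2(*q.as_matrix()[[1,0],0])),q.as_matrix()[2].round(4))
for n in sys.argv[1:]: print(n,q.inv().apply(np.array([*T[n],.12])-s['position']).round(4),'(z=.12)')
E
python3 d.py a
```

```text
t 3.6 [ 0.4466 -0.0663  0.1202] gap 0.0747 0.0 [-0.7  0.5 -0.4] yaw 80.61786179059345 [-3.e-04  5.e-04 -1.e+00]
a [ 0.001  -0.      0.0002] (z=.12)
```

To row units: 0.115 m / 0.8 = 0.1438, 0.1 m / 0.8 = 0.125.

{"name": "move_arm", "arguments": {"commands": [[0,0,0.05,0,0,0,0.63],[0,0,0.1,0,0,0,0.63],[0,0,0.125,0,0,0,0.63],[0,0,0.1438,0,0,0,0.63],[0,0,0.1438,0,0,0,0.63],[0,0,0.1438,0,0,0,0.63],[0,0,0.1438,0,0,0,0.0],[0,0,0.1438,0,0,0,-0.3],[0,0,0.1438,0,0,0,-0.5],[0,0,0.1438,0,0,0,-0.5],[0,0,0.1438,0,0,0,-0.5],[0,0,0.1438,0,0,0,-0.5],[0,0,0.1438,0,0,0,-0.5],[0,0,0.1438,0,0,0,-0.5]]}}

```text
time: 4.77
position: [0.4478, -0.0656, 0.0059]
tcp_rot: [0.762, 0.648, 0.001, 0.001]
wrist_force: [0.3, -1.0, 6.5]
finger_gap: 0.0526
gripper_force: 30.0
```

```bash
python3 d.py a p1
```

```text
t 4.77 [ 0.4478 -0.0656  0.0059] gap 0.0526 30.004499852657318 [ 0.3 -1.   6.5] yaw 80.72440382453291 [-6.0e-04  2.6e-03 -1.0e+00]
a [ 0.     -0.0008 -0.1141] (z=.12)
p1 [ 0.2121  0.188  -0.1138] (z=.12)
```

To row units: 0.2121 m / 0.8 = 0.2651, 0.1888 m / 0.8 = 0.236.

{"name": "move_arm", "arguments": {"commands": [[0,0,-0.0375,0,0,0,-0.5],[0,0,-0.075,0,0,0,-0.5],[0,0,-0.1188,0,0,0,-0.5],[0.025,0.0225,-0.1188,0,0,0,-0.5],[0.0525,0.0475,-0.1188,0,0,0,-0.5],[0.08,0.0713,-0.1188,0,0,0,-0.5],[0.1063,0.0944,-0.1188,0,0,0,-0.5],[0.1325,0.118,-0.1188,0,0,0,-0.5],[0.1594,0.1413,-0.1188,0,0,0,-0.5],[0.1856,0.165,-0.1188,0,0,0,-0.5],[0.2125,0.1888,-0.1188,0,0,0,-0.5],[0.2375,0.2125,-0.1188,0,0,0,-0.5],[0.2651,0.236,-0.1188,0,0,0,-0.5],[0.2651,0.236,-0.1188,0,0,0,-0.5],[0.2651,0.236,-0.1188,0,0,0,-0.5],[0.2651,0.236,-0.1188,0,0,0,-0.5],[0.2651,0.236,-0.1188,0,0,0,-0.5]]}}

```text
time: 6.18
position: [0.6661, 0.113, 0.0991]
tcp_rot: [0.762, 0.647, -0.001, -0.001]
wrist_force: [-0.2, -0.5, -5.8]
finger_gap: 0.0523
gripper_force: 30.0
```

```bash
python3 - <<'E'
from f import *
cs=r.read_camera('side');ct=r.read_camera('top')
w=np.concatenate([cv2.resize(cs['color'][150:310,130:330],(400,320)),cv2.resize(ct['color'][100:260,200:400],(400,320))],1)
cv2.imwrite('pics/c1.png',w[:,:,::-1])
E
python3 d.py p1
```

```text
t 6.28 [0.6667 0.1129 0.0998] gap 0.0522 29.99567985534668 [ 0.2 -0.1 -5.3] yaw 80.6707984420959 [-4.e-04 -9.e-04 -1.e+00]
p1 [ 0.0008  0.0004 -0.0202] (z=.12)
```

View pics/c1.png

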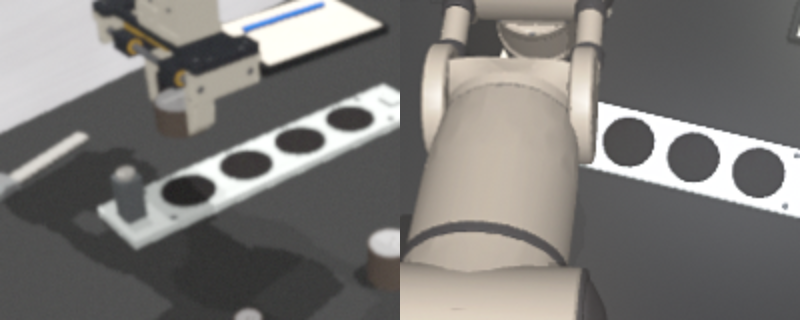

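The slice hangs level over pad1 in the side crop (slice ~(175,112)), so I'm lowering it.

To row units: 0.081 m / 0.8 = 0.1013, 0.077 m / 0.8 = 0.0963.

{"name": "move_arm", "arguments": {"commands": [[0.0006,0,0.0375,0,0,0,-0.5],[0.0006,0,0.0688,0,0,0,-0.5],[0.0006,0,0.0875,0,0,0,-0.5],[0.0006,0,0.0963,0,0,0,-0.5],[0.0006,0,0.1013,0,0,0,-0.5],[0.0006,0,0.1013,0,0,0,-0.5],[0.0006,0,0.1013,0,0,0,-0.5],[0.0006,0,0.1013,0,0,0,-0.5]]}}

```text
time: 6.95
position: [0.6683, 0.114, 0.0201]
tcp_rot: [0.762, 0.647, 0.001, 0.001]
wrist_force: [0.3, 0.8, -5.9]
finger_gap: 0.0522
gripper_force: 30.0
```

```bash
python3 d.py p1
```

```text
t 6.95 [0.6683 0.114  0.0201] gap 0.0522 29.99570220708847 [ 0.3  0.8 -5.9] yaw 80.70216480823537 [ 5.0e-04  2.4e-03 -1.0e+00]
p1 [-0.0005 -0.0008 -0.0999] (z=.12)
```

To row units: -0.1 m / 0.8 = -0.125, 0.001 m / 0.8 = 0.0013.

{"name": "move_arm", "arguments": {"commands": [[0,-0.0006,0.0013,0,0,0,-0.5],[0,-0.0006,0.0019,0,0,0,-0.5],[0,-0.0006,0.0019,0,0,0,-0.5],[0,-0.0006,0.0019,0,0,0,0.2],[0,-0.0006,0.0019,0,0,0,0.35],[0,-0.0006,0.0019,0,0,0,0.6],[0,-0.0006,0.0019,0,0,0,0.63],[0,-0.0006,0.0019,0,0,0,0.63],[0,-0.0006,-0.0375,0,0,0,0.63],[0,-0.0006,-0.0875,0,0,0,0.63],[0,-0.0006,-0.125,0,0,0,0.63],[0,-0.0006,-0.125,0,0,0,0.63]]}}

```text
time: 7.95
position: [0.6708, 0.1146, 0.1268]
tcp_rot: [0.762, 0.648, 0.005, 0.004]
wrist_force: [0.9, -0.4, 0.4]
finger_gap: 0.0747
gripper_force: 0.0
```

```bash
python3 d.py b
```

```text
t 7.95 [0.6708 0.1146 0.1268] gap 0.0747 0.0 [ 0.9 -0.4  0.4] yaw 80.72883220855033 [ 0.0028  0.0127 -0.9999]
b [-0.0758 -0.2373  0.0036] (z=.12)
```

{"name": "move_arm", "arguments": {"commands": [[-0.0934,-0.2918,0,0,0,0,0.63],[-0.0934,-0.2918,0,0,0,0,0.63],[-0.0934,-0.2918,0,0,0,0,0.63],[-0.0934,-0.2918,0,0,0,0,0.63],[-0.0934,-0.2918,0,0,0,0,0.63],[-0.0934,-0.2918,0,0,0,0,0.63],[-0.0934,-0.2918,0,0,0,0,0.63],[-0.0934,-0.2918,0,0,0,0,0.63],[-0.0934,-0.2918,0,0,0,0,0.63],[-0.0934,-0.2918,0,0,0,0,0.63],[-0.0934,-0.2918,0,0,0,0,0.63]]}}

```text
time: 8.87
position: [0.426, 0.0782, 0.1189]
tcp_rot: [0.762, 0.648, 0.0, 0.0]
wrist_force: [-0.2, 0.0, -0.4]
finger_gap: 0.0747
gripper_force: 0.0
```

```bash
python3 - <<'E'
from f import *
c=save('side','s1.png')
c=save('top','t1.png')
w=cv2.resize(r.read_camera('side')['color'][150:310,130:330],(600,480));cv2.imwrite('pics/c2.png',w[:,:,::-1])
E
python3 d.py b
```

```text
t 9.02 [0.4252 0.0782 0.1187] gap 0.0748 0.0 [-0.2  0.2 -0.4] yaw 80.7209073535041 [-1.e-04 -1.e-04 -1.e+00]
b [-0.0003 -0.0007 -0.0013] (z=.12)
```

View pics/c2.png

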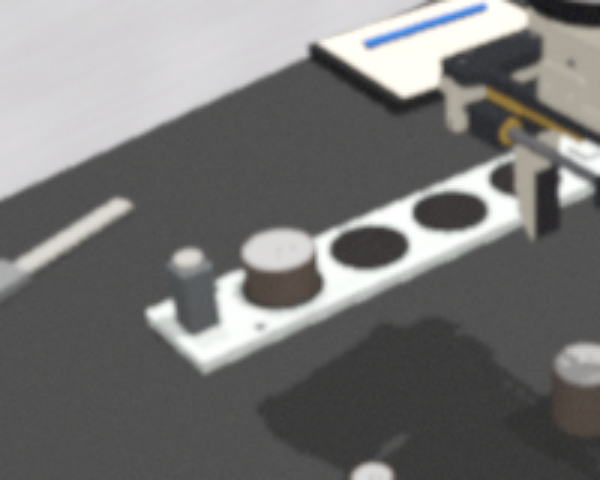

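slice_a stands upright and centred on pad1 (crop px 280,270). Now slice_b.

To row units: 0.111 m / 0.8 = 0.1388, 0.1 m / 0.8 = 0.125.

{"name": "move_arm", "arguments": {"commands": [[0,-0.0006,0.05,0,0,0,0.63],[0,-0.0006,0.1,0,0,0,0.63],[0,-0.0006,0.125,0,0,0,0.63],[0,-0.0006,0.1388,0,0,0,0.63],[0,-0.0006,0.1388,0,0,0,0.63],[0,-0.0006,0.1388,0,0,0,0.63],[0,-0.0006,0.1388,0,0,0,0.0],[0,-0.0006,0.1388,0,0,0,-0.3],[0,-0.0006,0.1388,0,0,0,-0.6],[0,-0.0006,0.1388,0,0,0,-0.6],[0,-0.0006,0.1388,0,0,0,-0.6],[0,-0.0006,0.1388,0,0,0,-0.6],[0,-0.0006,0.1388,0,0,0,-0.6],[0,-0.0006,0.1388,0,0,0,-0.6],[0,-0.0006,0.1388,0,0,0,-0.6]]}}

```text
time: 10.27
position: [0.4253, 0.0782, 0.0085]
tcp_rot: [0.762, 0.648, 0.001, 0.001]
wrist_force: [2.7, -0.9, 5.4]
finger_gap: 0.0436
gripper_force: 30.0
```

```bash
python3 d.py b p2
```

```text
t 10.27 [0.4253 0.0782 0.0085] gap 0.0436 30.0019571185112 [ 2.7 -0.9  5.4] yaw 80.71591495655636 [ 3.0e-04  2.7e-03 -1.0e+00]
b [-0.0003 -0.0005 -0.1115] (z=.12)
p2 [-0.0009  0.2334 -0.1109] (z=.12)
```

To row units: 0.2338 m / 0.8 = 0.2923, -0.095 m / 0.8 = -0.1188.

{"name": "move_arm", "arguments": {"commands": [[0,0,-0.0375,0,0,0,-0.6],[0,0,-0.075,0,0,0,-0.6],[0,0,-0.1188,0,0,0,-0.6],[0,0.0313,-0.1188,0,0,0,-0.6],[0,0.0625,-0.1188,0,0,0,-0.6],[0,0.0938,-0.1188,0,0,0,-0.6],[0,0.125,-0.1188,0,0,0,-0.6],[0,0.1563,-0.1188,0,0,0,-0.6],[0,0.1875,-0.1188,0,0,0,-0.6],[0,0.2188,-0.1188,0,0,0,-0.6],[0,0.25,-0.1188,0,0,0,-0.6],[-0.001,0.275,-0.1188,0,0,0,-0.6],[-0.001,0.2923,-0.1188,0,0,0,-0.6],[-0.001,0.2923,-0.0875,0,0,0,-0.6],[-0.001,0.2923,-0.0563,0,0,0,-0.6],[-0.001,0.2923,-0.0313,0,0,0,-0.6],[-0.001,0.2923,-0.0213,0,0,0,-0.6],[-0.001,0.2923,-0.0169,0,0,0,-0.6],[-0.001,0.2923,-0.0169,0,0,0,-0.6],[-0.001,0.2923,-0.0169,0,0,0,-0.6]]}}

```text
time: 11.93
position: [0.6537, 0.0398, 0.0211]
tcp_rot: [0.762, 0.648, -0.001, -0.001]
wrist_force: [-0.5, 0.2, -3.6]
finger_gap: 0.0435
gripper_force: 30.0
```

```bash
python3 d.py p2
```

```text
t 11.93 [0.6537 0.0398 0.0211] gap 0.0435 29.976340234279633 [-0.5  0.2 -3.6] yaw 80.72448189070587 [-3.0e-04 -2.1e-03 -1.0e+00]
p2 [-0.      0.0013 -0.0989] (z=.12)
```

To row units: -0.1 m / 0.8 = -0.125, -0.001 m / 0.8 = -0.0013.

{"name": "move_arm", "arguments": {"commands": [[0,0.0013,-0.0013,0,0,0,-0.6],[0,0.0013,0,0,0,0,-0.6],[0,0.0013,0.0006,0,0,0,-0.6],[0,0.0013,0.0006,0,0,0,-0.6],[0,0.0013,0.0006,0,0,0,0.0],[0,0.0013,0.0006,0,0,0,0.2],[0,0.0013,0.0006,0,0,0,0.5],[0,0.0013,0.0006,0,0,0,0.63],[0,0.0013,0.0006,0,0,0,0.63],[0,0.0013,0.0006,0,0,0,0.63],[0,0,-0.0375,0,0,0,0.63],[0,0,-0.0875,0,0,0,0.63],[0,0,-0.125,0,0,0,0.63],[0,0,-0.125,0,0,0,0.63],[0,0,-0.125,0,0,0,0.63]]}}

```text
time: 13.18
position: [0.6559, 0.0397, 0.124]
tcp_rot: [0.762, 0.648, 0.002, 0.002]
wrist_force: [-1.5, -0.1, -1.3]
finger_gap: 0.0751
gripper_force: 0.0
```

```bash
python3 d.py c
```

```text
t 13.18 [0.6559 0.0397 0.124 ] gap 0.0751 0.0 [-1.5 -0.1 -1.3] yaw 80.72298107192341 [ 4.e-04  5.e-03 -1.e+00]
c [-0.3156 -0.1804  0.0029] (z=.12)
```

To row units: -0.3155 m / 0.8 = -0.3944, -0.1797 m / 0.8 = -0.2246.

{"name": "move_arm", "arguments": {"commands": [[-0.3944,-0.2246,0,0,0,0,0.63],[-0.3944,-0.2246,0,0,0,0,0.63],[-0.3944,-0.2246,0,0,0,0,0.63],[-0.3944,-0.2246,0,0,0,0,0.63],[-0.3944,-0.2246,0,0,0,0,0.63],[-0.3944,-0.2246,0,0,0,0,0.63],[-0.3944,-0.2246,0,0,0,0,0.63],[-0.3944,-0.2246,0,0,0,0,0.5],[-0.3944,-0.2246,0,0,0,0,0.5],[-0.3944,-0.2246,0,0,0,0,0.5],[-0.3944,-0.2246,0,0,0,0,0.5],[-0.3944,-0.2246,0,0,0,0,0.5],[-0.3944,-0.2246,0,0,0,0,0.5],[-0.3944,-0.2246,0,0,0,0,0.5]]}}

```text
time: 14.35
position: [0.4269, -0.2416, 0.121]
tcp_rot: [0.761, 0.648, -0.0, -0.0]
wrist_force: [0.7, -0.1, 1.0]
finger_gap: 0.0692
gripper_force: 0.0
```

```bash
python3 - <<'E'
from f import *
w=cv2.resize(r.read_camera('side')['color'][150:310,130:330],(600,480));cv2.imwrite('pics/c3.png',w[:,:,::-1])
E
python3 d.py c
```

```text
t 14.4 [ 0.427  -0.2417  0.1211] gap 0.0687 0.0 [-0.1  0.3  0.3] yaw 80.82781630768511 [ 2.e-04 -3.e-04 -1.e+00]
c [-0.001   0.0002  0.0011] (z=.12)
```

View pics/c3.png

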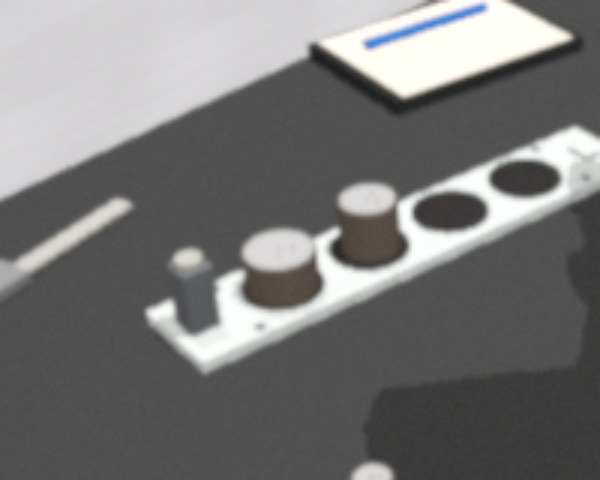

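slices a and b stand upright on pads 1 and 2 (crop px 280,270 and 368,225). Now slice_c.

To row units: 0.115 m / 0.8 = 0.1438, 0.1 m / 0.8 = 0.125.

{"name": "move_arm", "arguments": {"commands": [[-0.0006,0,0.05,0,0,0,0.5],[-0.0009,0,0.1,0,0,0,0.5],[-0.0009,0,0.125,0,0,0,0.5],[-0.0009,0,0.1438,0,0,0,0.5],[-0.0009,0,0.1438,0,0,0,0.5],[-0.0009,0,0.1438,0,0,0,0.5],[-0.0009,0,0.1438,0,0,0,0.0],[-0.0009,0,0.1438,0,0,0,-0.3],[-0.0009,0,0.1438,0,0,0,-0.7],[-0.0009,0,0.1438,0,0,0,-0.7],[-0.0009,0,0.1438,0,0,0,-0.7],[-0.0009,0,0.1438,0,0,0,-0.7],[-0.0009,0,0.1438,0,0,0,-0.7],[-0.0009,0,0.1438,0,0,0,-0.7],[-0.0009,0,0.1438,0,0,0,-0.7]]}}

```text
time: 15.65
position: [0.427, -0.2438, 0.007]
tcp_rot: [0.762, 0.648, 0.0, 0.001]
wrist_force: [1.0, 0.8, 6.2]
finger_gap: 0.0344
gripper_force: 30.0
```

```bash
python3 d.py c p3
```

```text
t 15.65 [ 0.427  -0.2438  0.007 ] gap 0.0344 30.002227127552032 [1.  0.8 6.2] yaw 80.71178943635441 [-9.0e-04  1.6e-03 -1.0e+00]
c [ 1.00e-03  1.00e-04 -1.13e-01] (z=.12)
p3 [ 0.2415  0.1797 -0.1129] (z=.12)
```

To row units: 0.2404 m / 0.8 = 0.3005, 0.1797 m / 0.8 = 0.2246.

{"name": "move_arm", "arguments": {"commands": [[0,0,-0.0375,0,0,0,-0.7],[0,0,-0.075,0,0,0,-0.7],[0,0,-0.1188,0,0,0,-0.7],[0.035,0.0263,-0.1188,0,0,0,-0.7],[0.07,0.0525,-0.1188,0,0,0,-0.7],[0.105,0.0788,-0.1188,0,0,0,-0.7],[0.14,0.105,-0.1188,0,0,0,-0.7],[0.175,0.1313,-0.1188,0,0,0,-0.7],[0.21,0.1575,-0.1188,0,0,0,-0.7],[0.245,0.1838,-0.1188,0,0,0,-0.7],[0.275,0.2063,-0.1188,0,0,0,-0.7],[0.2938,0.22,-0.1188,0,0,0,-0.7],[0.3005,0.2246,-0.1188,0,0,0,-0.7],[0.3005,0.2246,-0.0875,0,0,0,-0.7],[0.3005,0.2246,-0.0563,0,0,0,-0.7],[0.3005,0.2246,-0.0313,0,0,0,-0.7],[0.3005,0.2246,-0.0225,0,0,0,-0.7],[0.3005,0.2246,-0.0181,0,0,0,-0.7],[0.3005,0.2246,-0.0181,0,0,0,-0.7],[0.3005,0.2246,-0.0181,0,0,0,-0.7]]}}

```text
time: 17.32
position: [0.6424, -0.0357, 0.0214]
tcp_rot: [0.762, 0.647, -0.0, 0.0]
wrist_force: [0.6, -0.3, -2.4]
finger_gap: 0.0341
gripper_force: 30.0
```

```bash
python3 d.py p3
```

```text
t 17.32 [ 0.6424 -0.0357  0.0214] gap 0.0341 29.98978614807129 [ 0.6 -0.3 -2.4] yaw 80.68871626035191 [-2.e-04  3.e-04 -1.e+00]
p3 [ 0.0013  0.0006 -0.0986] (z=.12)
```

To row units: -0.1 m / 0.8 = -0.125, 0.0004 m / 0.8 = 0.0005.

{"name": "move_arm", "arguments": {"commands": [[0,0.0005,0.0009,0,0,0,-0.7],[0,0.0005,0.0018,0,0,0,-0.7],[0,0.0005,0.0018,0,0,0,-0.7],[0,0.0005,0.0018,0,0,0,-0.7],[0,0.0005,0.0018,0,0,0,-0.1],[0,0.0005,0.0018,0,0,0,0.1],[0,0.0005,0.0018,0,0,0,0.4],[0,0.0005,0.0018,0,0,0,0.4],[0,0.0005,0.0018,0,0,0,0.4],[0,0.0005,0.0018,0,0,0,0.4],[0,0.0005,-0.0375,0,0,0,0.4],[0,0.0005,-0.0875,0,0,0,0.4],[0,0.0005,-0.125,0,0,0,0.4],[0,0.0005,-0.125,0,0,0,0.4],[0,0.0005,-0.125,0,0,0,0.4]]}}

```text
time: 18.57
position: [0.6441, -0.0353, 0.1234]
tcp_rot: [0.762, 0.648, 0.002, 0.002]
wrist_force: [-1.0, -0.9, -0.8]
finger_gap: 0.0641
gripper_force: 0.0
```

```bash
python3 d.py d
```

```text
t 18.57 [ 0.6441 -0.0353  0.1234] gap 0.0641 0.0 [-1.  -0.9 -0.8] yaw 80.72286847910442 [-1.e-04  5.e-03 -1.e+00]
d [ 0.2364 -0.2296  0.0022] (z=.12)
```

To row units: 0.2364 m / 0.8 = 0.2955, -0.229 m / 0.8 = -0.2863.

{"name": "move_arm", "arguments": {"commands": [[0.2955,-0.2863,0,0,0,0,0.4],[0.2955,-0.2863,0,0,0,0,0.4],[0.2955,-0.2863,0,0,0,0,0.4],[0.2955,-0.2863,0,0,0,0,0.4],[0.2955,-0.2863,0,0,0,0,0.4],[0.2955,-0.2863,0,0,0,0,0.4],[0.2955,-0.2863,0,0,0,0,0.4],[0.2955,-0.2863,0,0,0,0,0.4],[0.2955,-0.2863,0,0,0,0,0.4],[0.2955,-0.2863,0,0,0,0,0.4],[0.2955,-0.2863,0,0,0,0,0.4],[0.2955,-0.2863,0,0,0,0,0.4],[0.2955,-0.2863,0,0,0,0,0.4],[0.2955,-0.2863,0,0,0,0,0.4]]}}

```text
time: 19.73
position: [0.4556, 0.234, 0.1206]
tcp_rot: [0.763, 0.647, -0.0, 0.0]
wrist_force: [-0.9, -0.1, 0.3]
finger_gap: 0.0641
gripper_force: 0.0
```

```bash
python3 - <<'E'
from f import *
w=r.read_camera('top')['color'];cv2.imwrite('pics/c4.png',w[:,:,::-1])
E
python3 d.py d
```

```text
t 19.78 [0.4555 0.2342 0.1207] gap 0.0642 0.0 [ 0.2  0.7 -0.1] yaw 80.61461641527632 [-3.e-04 -2.e-04 -1.e+00]
d [ 0.0008 -0.0001  0.0007] (z=.12)
```

View pics/c4.png

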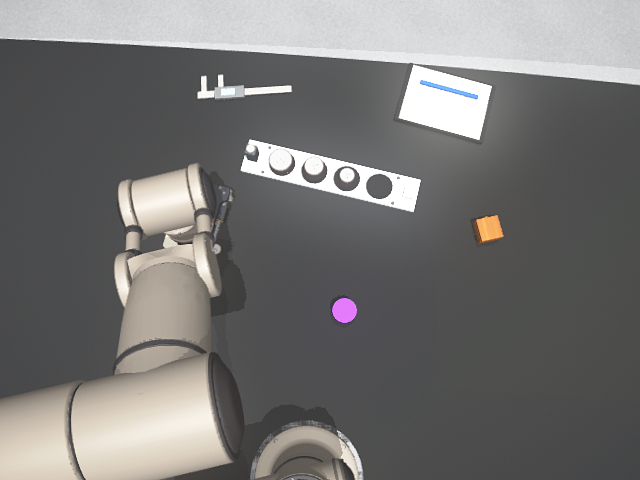

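a, b and c sit on pads 1–3 (px 281,161; 314,169; 347,177). The case is untouched at (488,229). Now slice_d.

To row units: 0.112 m / 0.8 = 0.14, 0.0006 m / 0.8 = 0.0008.

{"name": "move_arm", "arguments": {"commands": [[0.0005,0,0.05,0,0,0,0.4],[0.0008,0,0.1,0,0,0,0.4],[0.0008,0,0.125,0,0,0,0.4],[0.0008,0,0.14,0,0,0,0.4],[0.0008,0,0.14,0,0,0,0.4],[0.0008,0,0.14,0,0,0,0.4],[0.0008,0,0.14,0,0,0,0.0],[0.0008,0,0.14,0,0,0,-0.3],[0.0008,0,0.14,0,0,0,-0.8],[0.0008,0,0.14,0,0,0,-0.8],[0.0008,0,0.14,0,0,0,-0.8],[0.0008,0,0.14,0,0,0,-0.8],[0.0008,0,0.14,0,0,0,-0.8],[0.0008,0,0.14,0,0,0,-0.8],[0.0008,0,0.14,0,0,0,-0.8]]}}

```text
time: 21.03
position: [0.4557, 0.2358, 0.0093]
tcp_rot: [0.762, 0.648, 0.001, 0.0]
wrist_force: [1.5, 0.2, 4.8]
finger_gap: 0.0252
gripper_force: 30.0
```

```bash
python3 d.py d p4
```

```text
t 21.03 [0.4557 0.2358 0.0093] gap 0.0252 30.000545382499695 [1.5 0.2 4.8] yaw 80.71819468822035 [ 5.0e-04  1.3e-03 -1.0e+00]
d [-0.0007  0.0002 -0.1107] (z=.12)
p4 [-0.3114  0.2287 -0.1106] (z=.12)
```

To row units: -0.3107 m / 0.8 = -0.3884, 0.2285 m / 0.8 = 0.2856.

{"name": "move_arm", "arguments": {"commands": [[0,0,-0.0375,0,0,0,-0.8],[0,0,-0.075,0,0,0,-0.8],[0,0,-0.1188,0,0,0,-0.8],[-0.0325,0.0238,-0.125,0,0,0,-0.8],[-0.065,0.0475,-0.125,0,0,0,-0.8],[-0.0975,0.0713,-0.125,0,0,0,-0.8],[-0.13,0.095,-0.125,0,0,0,-0.8],[-0.1625,0.1188,-0.125,0,0,0,-0.8],[-0.195,0.1425,-0.125,0,0,0,-0.8],[-0.2275,0.1663,-0.125,0,0,0,-0.8],[-0.26,0.19,-0.125,0,0,0,-0.8],[-0.2925,0.2138,-0.125,0,0,0,-0.8],[-0.325,0.2375,-0.125,0,0,0,-0.8],[-0.3563,0.2613,-0.125,0,0,0,-0.8],[-0.375,0.2763,-0.125,0,0,0,-0.8],[-0.3884,0.2856,-0.125,0,0,0,-0.8],[-0.3884,0.2856,-0.125,0,0,0,-0.8],[-0.3884,0.2856,-0.0875,0,0,0,-0.8],[-0.3884,0.2856,-0.0625,0,0,0,-0.8],[-0.3884,0.2856,-0.0625,0,0,0,-0.8]]}}

```text
time: 22.7
position: [0.6266, -0.1054, 0.0542]
tcp_rot: [0.762, 0.648, -0.003, -0.004]
wrist_force: [-0.8, 0.5, -2.1]
finger_gap: 0.0255
gripper_force: 30.0
```

```bash
python3 d.py p4
```

```text
t 22.7 [ 0.6266 -0.1054  0.0542] gap 0.0255 29.999707639217377 [-0.8  0.5 -2.1] yaw 80.77335990163154 [ 0.0016 -0.01   -0.9999]
p4 [-0.0023  0.0042 -0.0658] (z=.12)
```

To row units: 0.034 m / 0.8 = 0.0425, 0.01 m / 0.8 = 0.0125.

{"name": "move_arm", "arguments": {"commands": [[0,0,0.0125,0,0,0,-0.8],[0,0,0.025,0,0,0,-0.8],[0,0,0.035,0,0,0,-0.8],[0,0,0.0413,0,0,0,-0.8],[0,0,0.0425,0,0,0,-0.8],[0,0,0.0425,0,0,0,-0.8],[0,0,0.0425,0,0,0,-0.8]]}}

```text
time: 23.28
position: [0.6308, -0.1079, 0.0254]
tcp_rot: [0.762, 0.648, 0.0, 0.0]
wrist_force: [-0.2, -0.6, -2.2]
finger_gap: 0.0254
gripper_force: 30.0
```

```bash
python3 d.py p4
```

```text
t 23.28 [ 0.6308 -0.1079  0.0254] gap 0.0254 29.999689757823944 [-0.2 -0.6 -2.2] yaw 80.71823313104433 [-2.e-04  8.e-04 -1.e+00]
p4 [-0.0005  0.0004 -0.0946] (z=.12)
```

{"name": "move_arm", "arguments": {"commands": [[0,0.0004,0.0019,0,0,0,-0.8],[0,0.0004,0.0031,0,0,0,-0.8],[0,0.0004,0.0038,0,0,0,-0.8],[0,0.0004,0.0038,0,0,0,-0.8],[0,0.0004,0.0038,0,0,0,-0.3],[0,0.0004,0.0038,0,0,0,-0.1],[0,0.0004,0.0038,0,0,0,0.2],[0,0.0004,0.0038,0,0,0,0.3],[0,0.0004,0.0038,0,0,0,0.3],[0,0.0004,0.0038,0,0,0,0.3],[0,0.0004,-0.0375,0,0,0,0.3],[0,0.0004,-0.0875,0,0,0,0.3],[0,0.0004,-0.125,0,0,0,0.3],[0,-0.05,-0.125,0,0,0,0.3],[0,-0.1,-0.125,0,0,0,0.3],[-0.0375,-0.15,-0.125,0,0,0,0.3],[-0.0875,-0.2,-0.125,0,0,0,0.3],[-0.1375,-0.2375,-0.125,0,0,0,0.3],[-0.1875,-0.25,-0.125,0,0,0,0.3],[-0.2375,-0.25,-0.125,0,0,0,0.3]]}}

```text
time: 24.95
position: [0.4085, -0.2385, 0.1253]
tcp_rot: [0.762, 0.648, -0.0, -0.001]
wrist_force: [0.9, -0.2, -0.3]
finger_gap: 0.0599
gripper_force: 0.0
```

To row units: -0.1 m / 0.8 = -0.125, -0.08 m / 0.8 = -0.1.

{"name": "move_arm", "arguments": {"commands": [[-0.05,0,0,0,0,0,0.3],[-0.1,0,-0.025,0,0,0,0.3],[-0.125,0,-0.025,0,0,0,0.3],[-0.125,0,-0.025,0,0,0,0.3],[-0.125,0,-0.025,0,0,0,0.3],[-0.125,0,-0.025,0,0,0,0.3]]}}

```text
time: 25.45
position: [0.3948, -0.3365, 0.1445]
tcp_rot: [0.762, 0.648, 0.0, -0.001]
wrist_force: [-0.0, -0.2, -0.2]
finger_gap: 0.0604
gripper_force: 0.0
```

```bash
python3 - <<'E'
from f import *
ct=r.read_camera('top');cs=r.read_camera('side')
w=np.zeros((600,800,3),np.uint8)
w[:300,:800]=cv2.resize(ct['color'][130:220,230:470],(800,300));w[300:]=cv2.resize(cs['color'][150:270,170:490],(800,300))
cv2.imwrite('pics/fin.png',w[:,:,::-1])
T=np.array([(.6672,.1136),(.6552,.0396),(.6431,-.0344),(.631,-.1085)])
for n,p,h in zip('abcd',T,[.043,.053,.045,.051]):
    u=proj(ct,[*p,h])[0].round();v=proj(cs,[*p,h])[0].round();g=lambda q:q>175
    try:
        a,s=blob(ct,u,12 if n!='a' else 15,lambda q:q>150);X=onz(ct,a,h);b,s2=blob(cs,v,14,lambda q:q>140);Y=onz(cs,b,h)
        print(n,((X[:2]-p)*1e3).round(1),s,'side',((Y[:2]-p)*1e3).round(1),s2,tri(ct,a,cs,b)[0].round(4))
    except Exception as e: print(n,e)
E
python3 d.py
```

```text
a [1.1 3.9] [30. 30.] side [-2.9  0.8] [26.375 15.   ] [0.666  0.1159 0.0438]
b [4.9 1.9] [24.    21.875] side [-0.6  0.7] [19.375 10.75 ] [0.6582 0.0401 0.0522]
c [-1.5  0.2] [14.875 14.375] side [-14.3  -1.4] [20.875 17.5  ] [ 0.6374 -0.0373  0.0427]
d [-2.1  0.1] [10.625 10.625] side [-1.1  0.2] [9.75  5.625] [ 0.6292 -0.1082  0.0511]
t 25.55 [ 0.3951 -0.336   0.1446] gap 0.0595 0.0 [-0.9  0.9  0.4] yaw 80.79782680098972 [ 9.e-04 -8.e-04 -1.e+00]
```

View pics/fin.png

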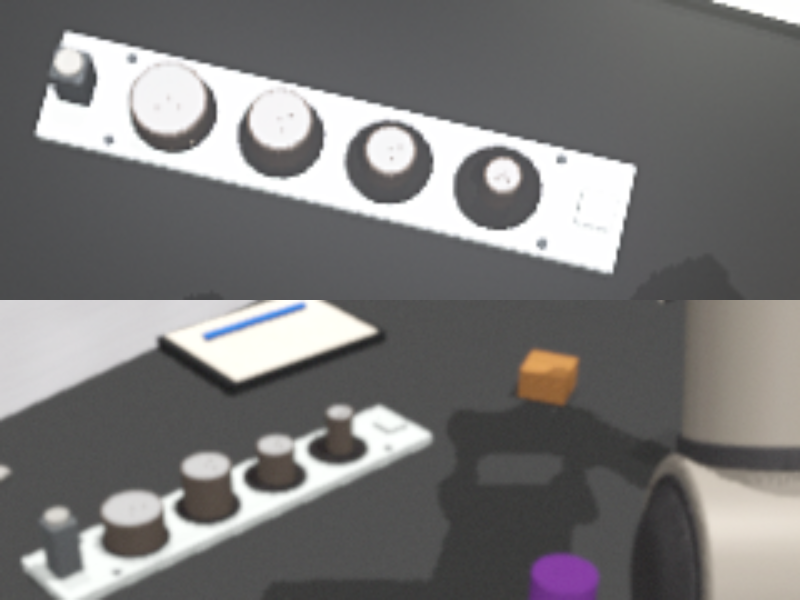

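All four stand upright in the right order. The threshold for a and b merged with the white strip, so I'll check their centring again more carefully.

Run:
```python
from f import *
ct=r.read_camera('top')
T=np.array([(.6672,.1136),(.6552,.0396),(.6431,-.0344),(.631,-.1085)])
g=ct['color'].min(2)
for n,p,h,D in zip('abcd',T,[.043,.053,.045,.051],[.053,.044,.035,.026]):
    th=np.linspace(0,2*np.pi,90)
    def ring(o,rad): 
        P=np.c_[p[0]+o[0]+rad*np.cos(th),p[1]+o[1]+rad*np.sin(th),0*th+h]
        q=proj(ct,P).astype(np.float32); return cv2.remap(g.astype(np.float32),q[:,:1],q[:,1:],cv2.INTER_LINEAR).ravel()
    # best circle: bright just inside, dark just outside (clipped, per-sample)
    best=max(((np.clip(ring((x,y),D/2-.0015)-ring((x,y),D/2+.0015),0,60).mean(),x*1e3,y*1e3) for x in np.arange(-.006,.0061,.0005) for y in np.arange(-.006,.0061,.0005)))
    print(n,np.round(best,1))
```

```text
a [35.8  2.5  1. ]
b [38.  3.  0.]
c [58.8 -1.5  0.5]
d [59.8 -2.   0. ]
```

Run:
```python
from f import *
ct=r.read_camera('top')
T=np.array([(.6672,.1136),(.6552,.0396),(.6431,-.0344),(.631,-.1085)])
im=cv2.resize(ct['color'][140:205,262:402],None,fx=5.7,fy=5.7,interpolation=cv2.INTER_CUBIC)
th=np.linspace(0,2*np.pi,60)
for p,h,D in zip(T,[.043,.053,.045,.051],[.053,.044,.035,.026]):
    for z,d,c in((h,D,(255,0,0)),(.013,D,(0,255,255)),(.013,.06,(0,255,0))):
        q=proj(ct,np.c_[p[0]+d/2*np.cos(th),p[1]+d/2*np.sin(th),0*th+z]); q=((q-[262,140]+.5)*5.7).round().astype(np.int32)
        cv2.polylines(im,[q],True,c,1)
cv2.imwrite('pics/ov.png',im[:,:,::-1])
```

```text
(no output)
```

View pics/ov.png

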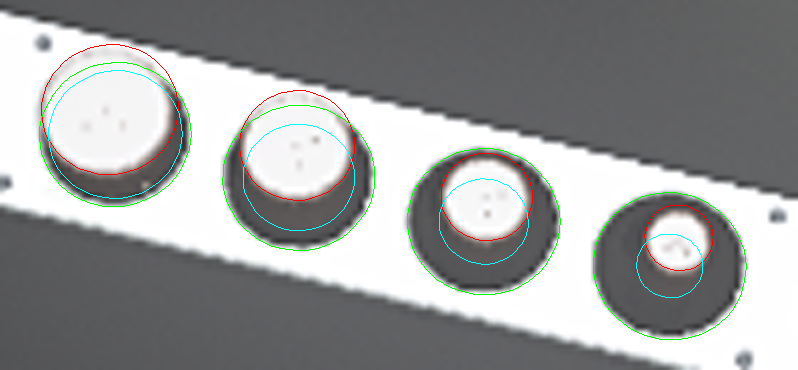

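In the overlay, every slice's face lies within about 2 mm of the circle predicted for its pad centre (a 110,110; b 297,145; c 486,197; d 678,238). Everything is upright, clear of the arm and at rest, so I'm handing in.

```bash
python3 -c "
from rig import r
print(r.finish_job())"
```

```text
the job is handed in; nothing more can be done
None
```

The job is handed in at about 26 s on the robot's clock: slices a, b, c and d stand upright on pads 1 to 4 from the post outward, bright face up and within about 2 mm of pad centre by the top camera, and I never touched the case or the purple look-alike.

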